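# Slide the tablet out over the free end of the desk shelf

### The arm

A 6-joint arm with a two-finger parallel gripper is mounted at the origin on the work surface. World frame = base frame: x ahead of the robot, y to its left, z up, the work surface at z = 0. Lengths are in m, angles in rad, forces in N, time in s.
With the tool pointing down it reaches from about 0.35 to 0.85 m from the base axis. Payload 8.1 kg.
Tool frame: the origin (TCP) lies at the centre of the arm's flange, where the gripper is bolted on; the fingertips stand 186 mm ahead of it and the grasp point (between the pads) lies 167 mm ahead of it; z points along the fingers, y is the line along which they close (so a half turn about z gives the same grasp; the last joint's range is limited). The gripper opens to 93 mm and grips with 3 to 60 N. Pads are 15 mm wide; open, the fingers measure 128 mm over their backs; the gripper's body (75 mm by 188 mm) begins 65 mm behind the grasp point.
Start: joints at [-1.3, 0.13, 1.488, -0, 1.523, -0.085], TCP at [0.209, -0.562, 0.405] pointing down, gripper open.
Joint ranges: [-2.96, 2.96], [-0.89, 2.26], [0.02, 2.5], [-1.34, 4.48], [0, 2.73], [-2.66, 2.66]. Speed limits (rad/s): [2.39, 2.39, 2.79, 3.14, 3.14, 3.14].

### API

Orientations are given as a rotation vector (axis times angle).
In Python, from plant import read_state, read_camera, camera_params, robot gives the robot as it stands.
- The arm moves only by the tool carry_out, never from a script. Its argument "targets" is a list of rows, each an object of numbers: "hand": the opening in per cent of the stroke, from 0 (shut) to 100 (fully open); "x", "y", "z": the shift along the tool's x, y, z in m; "ax", "ay", "az": the turn, a rotation vector about the tool's x, y, z in rad. In form: [{"hand": .., "x": .., "y": .., "z": .., "ax": .., "ay": .., "az": ..}, ...]. A call has 1 to 8 rows; each row is the pose to reach, as a shift and turn from the pose commanded when the call began, along the tool's axes at that moment; what a row does not reach only later rows make up. A row lasts 1/8 s, in which the tool goes at most 62.5 mm and 10.7 degrees, less where a joint would pass 70% of its speed; a pose out of reach is approached as far as the arm can. A call with a gripper value outside its range is refused whole. The fingers move at their own pace and stop on an object; "newtons" is the grip in N (left out, the last holds). Time passes only in rows, so rows that repeat a pose let the fingers close. It gives the time, the measured TCP pose, the force, the opening and the grip force at its end, in the units of the state.
- read_state(): the state, without advancing time (a new reading comes with each control period).
- read_camera(name): name is "side" or "top"; returns (picture, depth): 420x560x3 uint8, blue, green, red; 420x560 float32, m along the optical axis (not along the pixel's ray), 0 where there is no reading.
- camera_params(name): a dict with "fx", "fy", "cx", "cy" (pixels), "position" and "rotation" of the camera in the world. Camera axes: x right, y up, looking along -z (the intrinsics and any distortion apply to the point x, -y, -z); pixel columns grow to the right and rows downward; lengths in m; the calibration is good to about 2 mm. A picture is of the moment at which its call begins. camera_params takes no time and is no camera call.
- robot.close_job(): hands the job in; it is judged then, once.
The state is a dict: "t": time; "q": joint angles; "dq": joint speeds; "joint_torque": joint torques, N m; "tool_pos": TCP position; "orientation": TCP orientation; "force": force on the tool from outside, world axes, zero at the start; "wrist_torque": the same for the moment, N m; "opening": finger opening in m; "gripper_force": force on a finger pad.
Only numpy, scipy, OpenCV 4.12 (cv2) and the standard library are available. Lean on these libraries where they do the work, as an engineer would, in place of code of your own. Each camera call takes 0.05 s, during which the arm holds its last target. There are 200 camera calls.

### The job

A tablet lies flat on the low wooden desk shelf, whose one end is taken up by a stationery box. With the fingertips, push the tablet along the shelf towards the other, free end until about a third of its length hangs out past that end, so that its edge can be taken from below later, and leave it there lying straight with the shelf, not sticking out over the front or the back of it. Do not lift, tip or drop the tablet, and leave everything else where it is.

Things in the scene. Friction and masses are not known exactly. Their poses are not given: they have to be found in the camera images.
- shelf: low desk shelf standing firmly on the desk (does not move): light wooden board 260 mm deep (its x) by 520 mm long (its y), 12 mm thick, on four dark legs; origin on the desk under the board's centre, z up. The board's flat top is 85 mm above the origin; its two short ends lie at y = +260 mm and y = -260 mm. One end carries the stationery box, the other is free. No rim anywhere
- tablet: slim tablet computer lying on the shelf, black glass face with thin bright metal border: 140 mm (its x) by 200 mm (its y) by 8 mm thick, 0.3 to 0.55 kg, centre of mass in its middle; origin at the centre of its underside, z up. It starts near the middle of the shelf with its y axis within about 9 degrees of the shelf's y axis. It slides with ordinary friction (a few newtons) and stops when the push stops
- stationery_box: closed grey box with white lid, 124 mm (x) by 64 mm (y) by 50 mm high, 0.9 kg, loose, standing on the shelf at the end that is NOT free, 40 mm or more from the tablet; origin at the centre of its underside, axes about those of the shelf
- basket: open grey plastic basket 110 by 80 by 45 mm on the desk, under the shelf at its free end; origin at the centre of its underside; to be left alone
- cream_jar: small white jar, 40 mm across, 40 mm high, standing on the shelf behind the tablet (robot's far side); origin at the centre of its underside; to be left alone
- flask: black drinking flask 68 mm across, 220 mm high, upright on the desk at the left; origin at the centre of its underside; to be left alone
- mug: white mug 80 mm across, 90 mm high, on the desk at the right; origin at the centre of its underside; to be left alone
- phone: phone lying on the desk in front of the shelf and to the right, 72 by 150 by 8 mm; origin at the centre of its underside; to be left alone
- pill_jar: white jar 52 mm across, 75 mm high, on the desk at the left; origin at the centre of its underside; to be left alone
Mind the look-alikes: they are no part of the job. Leave any blue look-alike of the tablet alone.

How it is judged:
By the outcome, as a careful person would: the job done as asked, in the order asked, and still so for the second after the job is handed in, with the robot touching nothing.
It also fails if it takes over 38 s, if anything falls off the work surface, if the arm or the gripper's body presses on something with over 40 N, if the wrist force passes 120 N, or if a joint passes its speed limit or range.

## Working session

There is one attempt and no reset: what is moved stays moved. The work goes in short steps, Python scripts to look and compute and a tool call to move; the robot and the scene stay as the last step left them, time stands still between calls to the robot, and variables do not carry over. Pictures are saved under pics/ and viewed, at most 10 in all, crops included, and the job is handed in when it is done.

Besides the shell and the picture viewer there is one more tool, called after ">>>" in YAML: its name, and indented under it one key for each argument. carry_out: Moves the arm, as the interface text tells. Its arguments: {"type":"object","properties":{"targets":{"type":"array","items":{"type":"object","properties":{"hand":{"type":"number"},"x":{"type":"number"},"y":{"type":"number"},"z":{"type":"number"},"ax":{"type":"number"},"ay":{"type":"number"},"az":{"type":"number"}}}},"newtons":{"type":"number"}},"required":["targets"]}

```bash
mkdir -p pics; ls; cat > h.py <<'E'
import numpy as np,cv2
from plant import read_state, read_camera, camera_params, robot
def world(name,uv,z):
    c=camera_params(name);R=np.array(c['rotation']);p=np.array(c['position'])
    uv=np.atleast_2d(uv).astype(float)
    d=np.c_[(uv[:,0]-c['cx'])/c['fx'],-(uv[:,1]-c['cy'])/c['fy'],-np.ones(len(uv))]@R.T
    return p+d*((z-p[2])/d[:,2])[:,None]
def cloud(name,D):
    c=camera_params(name);R=np.array(c['rotation']);p=np.array(c['position'])
    v,u=np.mgrid[:D.shape[0],:D.shape[1]]
    return p+(np.dstack([(u-c['cx'])/c['fx'],-(v-c['cy'])/c['fy'],-np.ones(D.shape)])*D[...,None])@R.T
E
python3 - <<'E'
from h import *
for n in('top','side'):
    im,D=read_camera(n);cv2.imwrite(f'pics/{n}0.png',im);np.save(n+'0.npy',D);print(camera_params(n))
print(read_state())
E
```

```text
pics
{'fx': 507.9620631923067, 'fy': 507.9620631923067, 'cx': 280.5663600653573, 'cy': 214.79866026249243, 'position': array([ 0.38544082, -0.01959166,  1.52983039]), 'rotation': array([ 0.05058237, -0.04287539, -1.59219842])}
{'fx': 454.26166982804426, 'fy': 454.26166982804426, 'cx': 281.85361755466505, 'cy': 208.427516230736, 'position': array([ 0.13222737, -0.974593  ,  1.22421624]), 'rotation': array([ 0.71954826, -0.12742693, -0.28066586])}
{'t': 0.1, 'q': array([-1.30041360e+00,  1.31087641e-01,  1.48919018e+00,  9.89634819e-06,
        1.52302334e+00, -8.53897757e-02]), 'dq': array([-0.0008565 , -0.00013682, -0.0023853 ,  0.00127686, -0.00010039,
       -0.00152255]), 'joint_torque': array([ 1.29643704e-03, -5.61341465e+01, -4.93096197e+01,  7.71013205e-02,
        2.91504170e-02, -2.64220824e-05]), 'tool_pos': array([ 0.20895943, -0.56220749,  0.40378002]), 'orientation': array([-3.09034293e+00, -5.55601556e-01,  2.32294475e-04]), 'force': array([-0.76371185, -0.03063884, -0.19444386]), 'wrist_torque': array([-0.01581644, -0.00422431, -0.00760392]), 'gripper_force': 0.0, 'opening': 0.0926378463559274}
```

View pics/top0.png

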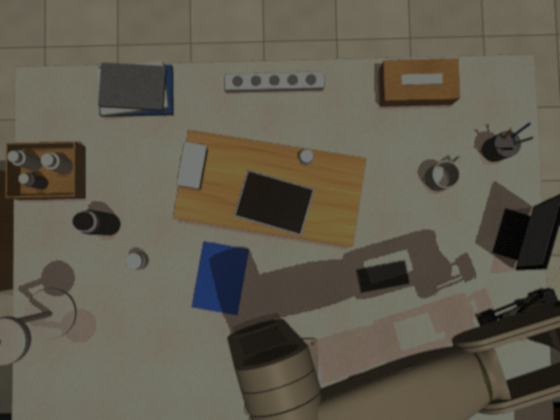

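View pics/side0.png

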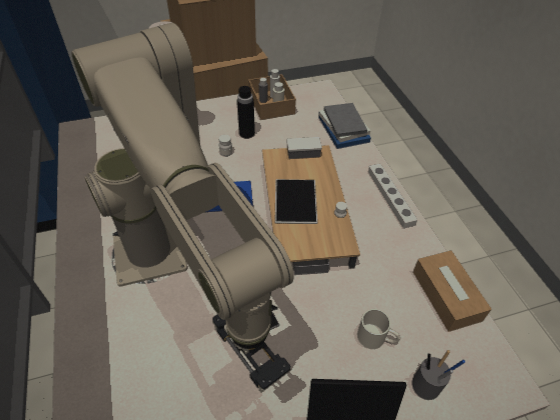

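The top view shows the box (192,165) at the shelf's +y end. The free end is on the right at (360,200), which is -y. The tablet is at (274,202), the cream jar at (306,156), and the blue look-alike is on the desk at (220,278). Next I'll measure these.

```bash
sed -i 's/^def world/from scipy.spatial.transform import Rotation as Ro\ndef world/; s/np.array(c\[.rotation.\])/Ro.from_rotvec(c["rotation"]).as_matrix()/' h.py
cat >> h.py <<'E'
def measure(im,D,name='top'):
    P=cloud(name,D);z=P[...,2]
    hsv=cv2.cvtColor(im,cv2.COLOR_BGR2HSV)
    wood=((hsv[...,1]>90)&(hsv[...,0]>8)&(hsv[...,0]<25)&(hsv[...,2]>60)&(z>.06)&(z<.115)).astype(np.uint8)
    return P,z,hsv,wood
def rect(mask,name,zz):
    mask=cv2.morphologyEx(mask.astype(np.uint8),cv2.MORPH_OPEN,np.ones((3,3)))
    cs,_=cv2.findContours(mask,cv2.RETR_EXTERNAL,cv2.CHAIN_APPROX_NONE)
    c=max(cs,key=cv2.contourArea)[:,0]
    w=world(name,c,zz)[:,:2]
    r=cv2.minAreaRect((w*1000).astype(np.float32))
    return r,cv2.boxPoints(r)
E
python3 - <<'E'
from h import *
im=cv2.imread('pics/top0.png');D=np.load('top0.npy')
P,z,hsv,wood=measure(im,D)
for uv in[(210,215),(340,190),(274,202),(192,165),(306,156),(60,300)]:
    print(uv,P[uv[1],uv[0]].round(4),hsv[uv[1],uv[0]])
reg=(P[...,0]>.25)&(P[...,0]<.75)&(P[...,1]<.35)&(P[...,1]>-.4)
print('board',rect(reg&(z>.07)&(z<.15),'top',.085))
dark=reg&(z>.07)&(z<.115)&(hsv[...,2]<60); print('tab',rect(dark,'top',.093))
print('tab-border',rect(reg&(z>.07)&(z<.115)&((hsv[...,1]<80)|(hsv[...,2]<60))&(P[...,1]<.15)&(P[...,0]<.56),'top',.093))
print('box',rect(reg&(z>.115)&(z<.16)&(P[...,1]>.1),'top',.135))
print('jar',rect(reg&(z>.108)&(z<.16)&(P[...,1]<.1),'top',.125))
E
```

```text
(210, 215) [0.4751 0.1876 0.0861] [ 18 142 115]
(340, 190) [ 0.5385 -0.1847  0.0849] [ 22 137 115]
(274, 202) [0.5075 0.0043 0.095 ] [19 82 25]
(192, 165) [0.6132 0.23   0.1267] [ 48  11 117]
(306, 156) [ 0.6323 -0.0883  0.1208] [ 75   4 118]
(60, 300) [0.2369 0.6464 0.0146] [ 23  36 114]
board (((551.109375, 19.87835693359375), (525.12841796875, 259.728515625), 79.59124755859375), array([[ 375.94485, -214.90256],
       [ 631.39923, -261.82755],
       [ 726.2739 ,  254.65927],
       [ 470.81952,  301.58426]], dtype=float32))
tab (((507.7957763671875, 5.3359222412109375), (188.69442749023438, 128.7981719970703), 72.37523651123047), array([[ 417.85297 ,  -65.083755],
       [ 540.6053  , -104.0815  ],
       [ 597.7386  ,   75.7556  ],
       [ 474.98627 ,  114.75334 ]], dtype=float32))
tab-border (((506.93280029296875, 5.092529296875), (199.6507110595703, 139.75482177734375), 72.6758041381836), array([[ 410.49957,  -69.3963 ],
       [ 543.9144 , -111.01222],
       [ 603.366  ,   79.58136],
       [ 469.95117,  121.19728]], dtype=float32))
box (((613.5841064453125, 230.48263549804688), (64.74500274658203, 124.1192398071289), 79.19746398925781), array([[546.5569 , 210.31532],
       [668.47656, 187.05229],
       [680.6113 , 250.64995],
       [558.69165, 273.91296]], dtype=float32))
jar (((633.0308227539062, -88.14277648925781), (33.46480941772461, 36.5759162902832), 88.69276428222656), array([[ 614.3659 , -104.45361],
       [ 650.9323 , -105.28804],
       [ 651.69574,  -71.83194],
       [ 615.12933,  -70.99751]], dtype=float32))
```

```bash
cat >> h.py <<'E'
C=np.array([.551,.020]);th=np.deg2rad(-10.4)
ex=np.array([np.cos(th),np.sin(th)]);ey=np.array([-np.sin(th),np.cos(th)])
def sh(xy): d=np.asarray(xy)-C; return np.array([d@ex,d@ey])
def plan(xs,ys,tipz):
    "shift and turn in tool axes to shelf point with tips at tipz, tool y along shelf x"
    s=read_state();R=Ro.from_rotvec(s['orientation'])
    p=np.r_[C+xs*ex+ys*ey,tipz+.186]
    y=np.r_[ex,0];z=np.array([0,0,-1.]);T=Ro.from_matrix(np.c_[np.cross(y,z),y,z])
    print('t',s['t'],'pos',s['tool_pos'].round(4),'shelf',sh(s['tool_pos'][:2]).round(4),'F',s['force'].round(2))
    print('shift',R.inv().apply(p-s['tool_pos']).round(4),'turn',(R.inv()*T).as_rotvec().round(4))
E
python3 -c "
from h import *
plan(-.036,.128,.21)"
```

```text
t 0.1 pos [ 0.209  -0.5622  0.4038] shelf [-0.2313 -0.6344] F [-0.76 -0.03 -0.19]
shift [ 0.558  -0.555   0.0088] turn [-1.5000e-03 -1.0000e-03 -1.0335e+00]
```

>>> carry_out:
  targets:
    - {"hand": 100,"x": 0.04,"y": -0.04,"z": 0,"ax": 0,"ay": 0,"az": -0.13}
    - {"hand": 100,"x": 0.08,"y": -0.08,"z": 0,"ax": 0,"ay": 0,"az": -0.26}
    - {"hand": 100,"x": 0.12,"y": -0.12,"z": 0,"ax": 0,"ay": 0,"az": -0.39}
    - {"hand": 100,"x": 0.16,"y": -0.16,"z": 0,"ax": 0,"ay": 0,"az": -0.52}
    - {"hand": 100,"x": 0.2,"y": -0.2,"z": 0,"ax": 0,"ay": 0,"az": -0.65}
    - {"hand": 100,"x": 0.24,"y": -0.24,"z": 0,"ax": 0,"ay": 0,"az": -0.78}
    - {"hand": 100,"x": 0.28,"y": -0.28,"z": 0,"ax": 0,"ay": 0,"az": -0.91}
    - {"hand": 100,"x": 0.32,"y": -0.32,"z": 0,"ax": 0,"ay": 0,"az": -1.034}

```text
t: 1.1
tool_pos: [0.3978, -0.1492, 0.4046]
orientation: [2.409, 2.016, 0.0]
force: [0.9, -0.2, -0.3]
opening: 0.0929
gripper_force: 0.0
```

```bash
python3 -c "
from h import *
plan(-.036,.128,.2)"
```

```text
t 1.1 pos [ 0.3978 -0.1492  0.4046] shelf [-0.1202 -0.1941] F [ 0.9  -0.19 -0.33]
shift [0.3217 0.0856 0.0186] turn [ 0.0001 -0.      0.0044]
```

>>> carry_out:
  targets:
    - {"hand": 100,"x": 0.05,"y": 0.013,"z": 0,"ax": 0,"ay": 0,"az": 0}
    - {"hand": 100,"x": 0.105,"y": 0.028,"z": 0,"ax": 0,"ay": 0,"az": 0}
    - {"hand": 100,"x": 0.16,"y": 0.042,"z": 0,"ax": 0,"ay": 0,"az": 0}
    - {"hand": 100,"x": 0.215,"y": 0.057,"z": 0,"ax": 0,"ay": 0,"az": 0}
    - {"hand": 100,"x": 0.27,"y": 0.072,"z": 0,"ax": 0,"ay": 0,"az": 0}
    - {"hand": 100,"x": 0.32,"y": 0.085,"z": 0,"ax": 0,"ay": 0,"az": 0}
    - {"hand": 100,"x": 0.32,"y": 0.085,"z": 0,"ax": 0,"ay": 0,"az": 0}
    - {"hand": 100,"x": 0.32,"y": 0.085,"z": 0,"ax": 0,"ay": 0,"az": 0}

```text
t: 2.1
tool_pos: [0.5385, 0.1484, 0.404]
orientation: [-2.412, -2.012, 0.002]
force: [0.1, -0.6, 0.5]
opening: 0.0929
gripper_force: 0.0
```

```bash
python3 -c "
from h import *
plan(-.036,.128,.095)"
```

```text
t 2.1 pos [0.5385 0.1484 0.404 ] shelf [-0.0355  0.1241] F [ 0.07 -0.56  0.5 ]
shift [ 0.0041 -0.0004  0.123 ] turn [-0.0013  0.0009  0.0012]
```

>>> carry_out:
  targets:
    - {"hand": 100,"x": 0.004,"y": 0,"z": 0.04,"ax": 0,"ay": 0,"az": 0}
    - {"hand": 100,"x": 0.004,"y": 0,"z": 0.08,"ax": 0,"ay": 0,"az": 0}
    - {"hand": 100,"x": 0.004,"y": 0,"z": 0.11,"ax": 0,"ay": 0,"az": 0}
    - {"hand": 100,"x": 0.004,"y": 0,"z": 0.122,"ax": 0,"ay": 0,"az": 0}
    - {"hand": 100,"x": 0.004,"y": 0,"z": 0.125,"ax": 0,"ay": 0,"az": 0}
    - {"hand": 100,"x": 0.004,"y": 0,"z": 0.127,"ax": 0,"ay": 0,"az": 0}
    - {"hand": 100,"x": 0.004,"y": 0,"z": 0.129,"ax": 0,"ay": 0,"az": 0}
    - {"hand": 100,"x": 0.004,"y": 0,"z": 0.129,"ax": 0,"ay": 0,"az": 0}

```text
t: 3.1
tool_pos: [0.5397, 0.1525, 0.2764]
orientation: [2.413, 2.011, 0.001]
force: [-0.8, 0.1, -0.1]
opening: 0.0929
gripper_force: 0.0
```

```bash
python3 - <<'E'
from h import *
im,D=read_camera('top');cv2.imwrite('pics/top1.png',cv2.resize(im[100:280,130:400],None,fx=2.5,fy=2.5))
im,D=read_camera('side');cv2.imwrite('pics/side1.png',cv2.resize(im[110:280,200:380],None,fx=3.3,fy=3.3))
plan(-.036,-.12,.0885)
E
```

```text
t 3.2 pos [0.5396 0.1525 0.2762] shelf [-0.0351  0.1283] F [ 0.26 -0.36 -0.12]
shift [-0.2483 -0.001   0.0016] turn [ 0.0006 -0.0002  0.0006]
```

View pics/side1.png

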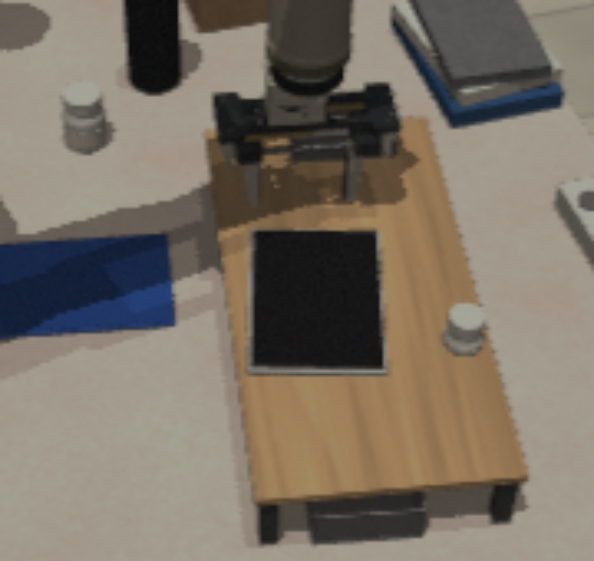

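The fingers, at (253,200) and (350,195) in the crop, are behind the tablet's +y end with clear space around them. I'll lower 2 mm and begin the push.

>>> carry_out:
  targets:
    - {"hand": 100,"x": 0,"y": 0,"z": 0.002,"ax": 0,"ay": 0,"az": 0}
    - {"hand": 100,"x": -0.012,"y": 0,"z": 0.002,"ax": 0,"ay": 0,"az": 0}
    - {"hand": 100,"x": -0.024,"y": 0,"z": 0.002,"ax": 0,"ay": 0,"az": 0}
    - {"hand": 100,"x": -0.034,"y": 0,"z": 0.002,"ax": 0,"ay": 0,"az": 0}
    - {"hand": 100,"x": -0.042,"y": 0,"z": 0.002,"ax": 0,"ay": 0,"az": 0}
    - {"hand": 100,"x": -0.05,"y": 0,"z": 0.002,"ax": 0,"ay": 0,"az": 0}
    - {"hand": 100,"x": -0.058,"y": 0,"z": 0.002,"ax": 0,"ay": 0,"az": 0}
    - {"hand": 100,"x": -0.066,"y": 0,"z": 0.002,"ax": 0,"ay": 0,"az": 0}

```text
t: 4.2
tool_pos: [0.5274, 0.087, 0.2737]
orientation: [-2.413, -2.012, 0.0]
force: [-0.6, 1.8, -0.6]
opening: 0.0934
gripper_force: 1.1
```

>>> carry_out:
  targets:
    - {"hand": 100,"x": -0.008,"y": 0,"z": 0,"ax": 0,"ay": 0,"az": 0}
    - {"hand": 100,"x": -0.016,"y": 0,"z": 0,"ax": 0,"ay": 0,"az": 0}
    - {"hand": 100,"x": -0.024,"y": 0,"z": 0,"ax": 0,"ay": 0,"az": 0}
    - {"hand": 100,"x": -0.032,"y": 0,"z": 0,"ax": 0,"ay": 0,"az": 0}
    - {"hand": 100,"x": -0.04,"y": 0,"z": 0,"ax": 0,"ay": 0,"az": 0}
    - {"hand": 100,"x": -0.048,"y": 0,"z": 0,"ax": 0,"ay": 0,"az": 0}
    - {"hand": 100,"x": -0.054,"y": 0,"z": 0,"ax": 0,"ay": 0,"az": 0}
    - {"hand": 100,"x": -0.054,"y": 0,"z": 0,"ax": 0,"ay": 0,"az": 0}

```text
t: 5.2
tool_pos: [0.5179, 0.0338, 0.2739]
orientation: [2.413, 2.01, -0.0]
force: [0.7, -0.7, -0.6]
opening: 0.0931
gripper_force: 0.0
```

```bash
python3 - <<'E'
from h import *
im,D=read_camera('side');cv2.imwrite('pics/side2.png',cv2.resize(im[110:280,200:380],None,fx=3.3,fy=3.3))
hsv=cv2.cvtColor(im,cv2.COLOR_BGR2HSV);P=cloud('side',D)
plan(-.036,-.12,.088)
E
```

```text
t 5.25 pos [0.5179 0.034  0.2739] shelf [-0.035   0.0078] F [-0.16  0.96  0.02]
shift [-0.1278 -0.001  -0.    ] turn [0.0004 0.0004 0.    ]
```

View pics/side2.png

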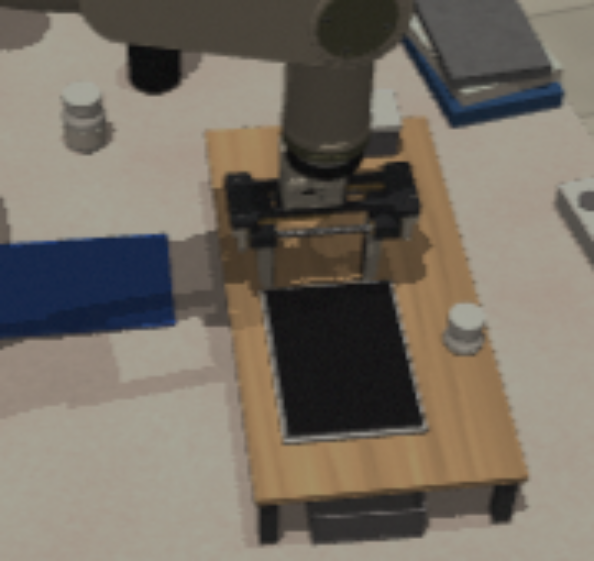

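The side view shows the tablet straightened against both fingers, with its +y edge at row 285 and its leading edge at row 435. It clears the jar at (465,330). I'll keep pushing.

>>> carry_out:
  targets:
    - {"hand": 100,"x": -0.008,"y": 0,"z": 0,"ax": 0,"ay": 0,"az": 0}
    - {"hand": 100,"x": -0.016,"y": 0,"z": 0,"ax": 0,"ay": 0,"az": 0}
    - {"hand": 100,"x": -0.024,"y": 0,"z": 0,"ax": 0,"ay": 0,"az": 0}
    - {"hand": 100,"x": -0.032,"y": 0,"z": 0,"ax": 0,"ay": 0,"az": 0}
    - {"hand": 100,"x": -0.04,"y": 0,"z": 0,"ax": 0,"ay": 0,"az": 0}
    - {"hand": 100,"x": -0.048,"y": 0,"z": 0,"ax": 0,"ay": 0,"az": 0}
    - {"hand": 100,"x": -0.056,"y": 0,"z": 0,"ax": 0,"ay": 0,"az": 0}
    - {"hand": 100,"x": -0.064,"y": 0,"z": 0,"ax": 0,"ay": 0,"az": 0}

```text
t: 6.25
tool_pos: [0.5063, -0.029, 0.274]
orientation: [2.413, 2.011, 0.001]
force: [1.4, 5.2, 2.8]
opening: 0.0932
gripper_force: 2.6
```

>>> carry_out:
  targets:
    - {"hand": 100,"x": -0.008,"y": 0,"z": 0,"ax": 0,"ay": 0,"az": 0}
    - {"hand": 100,"x": -0.016,"y": 0,"z": 0,"ax": 0,"ay": 0,"az": 0}
    - {"hand": 100,"x": -0.024,"y": 0,"z": 0,"ax": 0,"ay": 0,"az": 0}
    - {"hand": 100,"x": -0.032,"y": 0,"z": 0,"ax": 0,"ay": 0,"az": 0}
    - {"hand": 100,"x": -0.04,"y": 0,"z": 0,"ax": 0,"ay": 0,"az": 0}
    - {"hand": 100,"x": -0.045,"y": 0,"z": 0,"ax": 0,"ay": 0,"az": 0}
    - {"hand": 100,"x": -0.045,"y": 0,"z": 0,"ax": 0,"ay": 0,"az": 0}

```text
t: 7.12
tool_pos: [0.4981, -0.0735, 0.2737]
orientation: [2.413, 2.011, -0.001]
force: [0.2, 0.5, 0.5]
opening: 0.0927
gripper_force: 0.4
```

```bash
cat >> h.py <<'E'
def tab():
    for n in('side','top'):
        im,D=read_camera(n);P=cloud(n,D);cv2.imwrite(f'pics/last_{n}.png',im)
        hsv=cv2.cvtColor(im,cv2.COLOR_BGR2HSV);S=(P[...,:2]-C);xs=S@ex;ys=S@ey
        m=(P[...,2]>.075)&(P[...,2]<.11)&(abs(xs)<.14)&(ys<.0)&(ys>-.4)&((hsv[...,1]<80)|(hsv[...,2]<55))&~((xs>.06)&(ys>-.13))
        r,b=rect(m,n,.093);q=(b/1000-C)@np.c_[ex,ey]
        print(n,np.round(r[1],1),round(r[2],2),(q*1000).round(1).tolist())
E
python3 - <<'E'
from h import *
tab();plan(-.036,-.12,.088)
E
```

```text
side [218.5 141.5] 79.55 [[-98.6, -313.6], [43.0, -313.7], [43.1, -95.2], [-98.4, -95.1]]
top [107.8 141.1] 79.63 [[-97.4, -312.3], [43.7, -312.2], [43.6, -204.4], [-97.5, -204.5]]
t 7.225 pos [ 0.4979 -0.0733  0.2734] shelf [-0.0354 -0.1014] F [0.31 0.1  0.34]
shift [-0.0186 -0.0006 -0.0006] turn [-0.0008  0.0011  0.0001]
```

View pics/last_side.png

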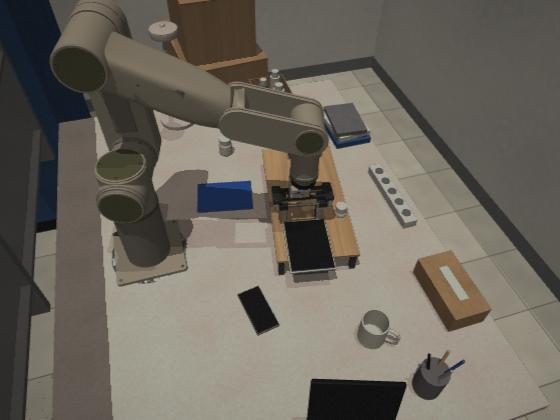

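The tablet is straight, with its leading edge at y_s ≈ -313 mm. It needs 14 mm more, then I'll back off and lift.

>>> carry_out:
  targets:
    - {"hand": 100,"x": -0.006,"y": 0,"z": 0,"ax": 0,"ay": 0,"az": 0}
    - {"hand": 100,"x": -0.011,"y": 0,"z": 0,"ax": 0,"ay": 0,"az": 0}
    - {"hand": 100,"x": -0.014,"y": 0,"z": 0,"ax": 0,"ay": 0,"az": 0}
    - {"hand": 100,"x": -0.014,"y": 0,"z": 0,"ax": 0,"ay": 0,"az": 0}
    - {"hand": 100,"x": -0.004,"y": 0,"z": 0,"ax": 0,"ay": 0,"az": 0}
    - {"hand": 100,"x": 0.016,"y": 0,"z": 0,"ax": 0,"ay": 0,"az": 0}
    - {"hand": 100,"x": 0.026,"y": 0,"z": -0.01,"ax": 0,"ay": 0,"az": 0}
    - {"hand": 100,"x": 0.026,"y": 0,"z": -0.05,"ax": 0,"ay": 0,"az": 0}

```text
t: 8.22
tool_pos: [0.502, -0.046, 0.3224]
orientation: [-2.409, -2.011, 0.005]
force: [0.8, 0.9, 1.0]
opening: 0.0931
gripper_force: 0.0
```

>>> carry_out:
  targets:
    - {"hand": 100,"x": 0.02,"y": 0,"z": -0.05,"ax": 0,"ay": 0,"az": 0}
    - {"hand": 100,"x": 0.06,"y": 0,"z": -0.08,"ax": 0,"ay": 0,"az": 0}
    - {"hand": 100,"x": 0.11,"y": 0,"z": -0.1,"ax": 0,"ay": 0,"az": 0}
    - {"hand": 100,"x": 0.16,"y": 0,"z": -0.1,"ax": 0,"ay": 0,"az": 0}
    - {"hand": 100,"x": 0.16,"y": 0,"z": -0.1,"ax": 0,"ay": 0,"az": 0}
    - {"hand": 100,"x": 0.16,"y": 0,"z": -0.1,"ax": 0,"ay": 0,"az": 0}

```text
t: 8.98
tool_pos: [0.5316, 0.1103, 0.4241]
orientation: [2.412, 2.013, -0.0]
force: [0.5, -0.9, 0.2]
opening: 0.0929
gripper_force: 0.0
```

```bash
python3 - <<'E'
from h import *
tab();plan(-.036,-.12,.088)
E
```

```text
side [202.9 142.2] 79.54 [[-98.8, -327.4], [43.4, -327.6], [43.6, -124.6], [-98.6, -124.5]]
top [199.8 140.8] 79.76 [[-97.0, -326.3], [43.8, -325.9], [43.2, -126.1], [-97.6, -126.5]]
t 9.075 pos [0.5316 0.1094 0.4239] shelf [-0.0352  0.0844] F [ 1.2   0.56 -0.07]
shift [-0.2043 -0.0007  0.15  ] turn [ 0.0001  0.0004 -0.0003]
```

View pics/last_top.png

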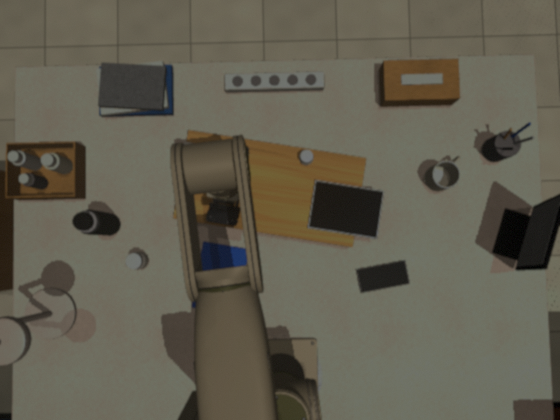

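The tablet (346,209) lies straight and hangs about 66 mm past the free end. It sits within the shelf's front and back edges, and the gripper is clear. The jar (306,156), phone (383,276) and mug haven't moved.

```bash
python3 -c "
from plant import robot
print(robot.close_job())"
```

```text
the job is handed in; nothing more can be done
None
```

The tablet was pushed to the free end, where it lies straight with the shelf and hangs about 66 mm (a third of its length) past the end; the job was handed in at about 9 s, with nothing else seen to move.

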